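# Wedge the rocking plinth firm

## Robot

A 6-joint arm with a two-finger parallel gripper is mounted at the origin on a cart in front of the work surface, level with it; the furniture and walls round the work are solid. World frame = base frame: x ahead of the robot, y to its left, z up, the work surface at z = 0. Lengths are in m, angles in degrees, forces in N, time in s.
With the tool pointing down it reaches from about 0.2 to 0.875 m from the base axis. Payload 3.4 kg.
Tool frame: the origin (TCP) lies at the very end of the fingers, on their centre line; the grasp point (between the pads) lies 19 mm behind it; z points along the fingers, y is the line along which they close (so a half turn about z gives the same grasp; the last joint's range is limited). The gripper opens to 94 mm and grips with 3 to 60 N. Pads are 16 mm wide; open, the fingers measure 119 mm over their backs; the gripper's body (75 mm by 177 mm) begins 78 mm behind the grasp point.
Start: joints at [59.015, 15.808, 86.224, -0, 77.962, -6.933], TCP at [0.234, 0.525, 0.205] pointing down, gripper open.
Joint ranges: [-165.64, 165.64], [-43.16, 119.46], [12.63, 154.43], [-67.54, 247.53], [6.08, 155.33], [-154.97, 154.97]. Speed limits (degrees/s): [147.25, 147.25, 180, 180, 180, 180].

## Interface

Orientations are given as [roll, pitch, yaw] about the fixed x, y, z axes, in that order (R = Rz(yaw) Ry(pitch) Rx(roll)).
In Python, from cell import * gives the robot as it stands.
- The arm moves only by the tool apply_moves, never from a script. Its argument "increments" is a list that holds one entry, the list of rows, each a list of 5 numbers: the closure, from -1 (fully open) to 1 (shut), so that 0 is half open, then the shift along the tool's x, y, z in mm, then the turn about the tool's z in degrees. In form: [[[jaw, x, y, z, twist], ...]]. A call has 1 to 10 rows; each row is the pose to reach, as a shift and turn from the pose commanded when the call began, along the tool's axes at that moment; what a row does not reach only later rows make up. A row lasts 1/12 s, in which the tool goes at most 41.7 mm and 7.16 degrees, less where a joint would pass 70% of its speed; a pose out of reach is approached as far as the arm can. A call with a gripper value outside its range is refused whole. The fingers move at their own pace and stop on an object; "newtons" is the grip in N (left out, the last holds). Time passes only in rows, so rows that repeat a pose let the fingers close. It gives the time, the measured TCP pose, the force, the opening and the grip force at its end, in the units of the state.
- get_obs(): the state, without advancing time (a new reading comes with each control period).
- camera(name): name is "scene" or "top" or "wrist"; returns the picture (480x640x3 uint8, red, green, blue); there is no depth.
- camera_model(name): a dict with "mtx" (3x3 intrinsics, pixels), "k1" (the pictures are not rectified: a ray, as slopes to the right and down, at radius r is drawn at 1 + k1 r^2 times it, then the intrinsics apply), "cam_to_world" (4x4, takes a point from camera to world coordinates). Camera axes: x right, y down, z forward; pixel columns grow to the right and rows downward; lengths in m; the calibration is good to about 2 mm. A picture is of the moment at which its call begins: read the wrist's pose just before it. camera_model takes no time and is no camera call; for the wrist camera it gives the pose at the moment of the call.
- sign_off(): hands the job in; it is judged then, once.
The state is a dict: "time": time; "joint_positions": joint angles; "joint_vel": joint speeds; "tau": joint torques, N m; "ee_pos": TCP position; "tcp_rot": TCP orientation; "wrist_force": force on the tool from outside, world axes, zero at the start; "moment": the same for the moment, N m; "opening": opening from 0.0 (shut) to 1.0 (fully open); "gripper_force": force on a finger pad.
Only numpy, scipy, OpenCV 4.12 (cv2) and the standard library are available. Lean on these libraries where they do the work, as an engineer would, in place of code of your own. Each camera call takes 0.05 s, during which the arm holds its last target. There are 200 camera calls.

## Task

The wooden plinth with the cup on it rocks: the foot at its near right corner is too short. With the fingertips push the dark wedge along the table, thin end first, in under that foot until it is snug and the plinth stands level without rocking, then press firmly down on the plinth's top at that corner for a second to prove it (if it still rocks, push farther and press again), and let go. Do not lift the wedge or the plinth, shove the plinth away, upset the cup or disturb other things.

Things in the scene. Friction and masses are not known exactly. Their poses are not given: they have to be found in the camera images.
- plinth: Light wooden plinth, 180 x 180 x 72 mm, 0.8 kg, loose. Origin: on the table under its centre; z up, x to its far side, y to its left. Underside 32 mm up, on four feet (30 mm square blocks) centred at x, y +-68 mm. It stands level on 14 mm pads under three; the near right foot ends 6 to 12 mm above the table (unknown). Its weight leans to the far left corner; 2 to 5 N on the near right corner rocks it.
- plinth_corner (a point): Where to press: the plinth's flat top above the short foot, at x -70, y -70, z 72 mm of the plinth. It sinks under the press until the short foot meets what lies below it.
- plinth_foot (a point): Point on the table plane straight below the centre of the short foot (x -68, y -68, z 0 mm of the plinth).
- wedge: Dark wooden wedge, 140 mm long, 48 mm wide, 0.1 kg, lying loose and flat at the plinth's right side. Origin: on the table under its middle. x points to the thin end (3 mm thick, at x +70 mm), which faces the plinth; the thick end (x -70 mm) is 24 mm high with an upright flat face. The top slopes evenly, 1.5 mm per 10 mm. It enters squarely along the plinth's +y direction.
- wedge_tip (a point): Middle of the wedge's thin end.
- wedge_butt (a point): Middle of the upright face of the wedge's thick end, 12 mm above the table: push here. The wedge slides with about 1 N; when it meets the short foot the push rises to several N within some mm. Pushing on lifts that corner out of level or shoves the plinth. Friction holds the wedge where it is left.
- cup: Bisque-fired cup, 67 mm wide, 61 mm high, standing loose on the plinth's top towards its far left corner. Origin: centre of its underside, z up.
- timer: Bystander: green and cream kitchen timer, 63 mm wide, 43 mm high. Origin under its centre.
- jar: Bystander: glaze jar with a black lid, 51 mm wide, 60 mm high. Origin under its centre.
- dolphin: Bystander: flat blue clay dolphin, 81 x 47 x 8 mm. Origin under its centre.
There are look-alikes about, which are no part of the job. Leave any yellow look-alike of the cup alone.

How it is judged (in metres and radians):
On the way, in this order (a step that is already met when the one before it is completed fails the run):
1. the wedge's thin end is under the short foot (y of wedge_tip in the frame of plinth above -0.071 m and x of wedge_tip in the frame of plinth between -0.093 and -0.043 m and angle between the x axis of wedge and the y axis of plinth, either way round below 0.4 rad), for 0.1 s.
2. the plinth is pressed down at that corner with the fingertips (more than 4 N, of which more than 3 N go into the wedge) and stays level, within 0.018 rad (all of step 1 and angle between plinth's own z axis and vertical below 0.018 rad and contact force between the fingers and plinth above 4 N and contact force between plinth and wedge above 3 N), for 0.3 s.
At the end, for the whole second after the job is handed in: The wedge lies flat under the short foot (thin end at least 12 mm past the foot's near edge, within 25 mm of the foot's middle sideways, pointing within 0.4 rad of the plinth's y axis), the plinth stands level within 0.018 rad with the cup upright on it, and all is at rest (all of step 1 and angle between plinth's own z axis and vertical below 0.018 rad and linear speed of each of plinth, wedge below 0.01 m/s and height (world z) of wedge below 0.006 m and z of cup in the frame of plinth above 0.062 m and angle between cup's own z axis and vertical below 0.1 rad); the robot touches nothing.
It fails at once if the wedge is lifted from the table (height (world z) of wedge above 0.015 m).
It fails at once if the plinth is lifted (height (world z) of plinth above 0.02 m).
It fails at once if the plinth is shoved more than 40 mm from its place (distance of plinth from where it was at the start of the episode above 0.04 m).
It fails at once if the cup is upset (angle between cup's own z axis and vertical above 0.4 rad or z of cup in the frame of plinth below 0.05 m).
It fails at once if a bystander is moved (distance of any of timer, jar, dolphin from where it was at the start of the episode above 0.02 m).
It also fails if it takes over 48 s, if anything falls off the work surface, if the arm or the gripper's body presses on something with over 40 N, if the wrist force passes 120 N, or if a joint passes its speed limit or range.

## Working session

There is one attempt and no reset: what is moved stays moved. The work goes in short steps, Python scripts to look and compute and a tool call to move; the robot and the scene stay as the last step left them, time stands still between calls to the robot, and variables do not carry over. Pictures are saved under pics/ and viewed, at most 10 in all, crops included, and the job is handed in when it is done.

Besides the shell and the picture viewer there is one more tool, called after "Call:" by a JSON object that holds its "api" and its "payload". apply_moves: Moves the arm, as the interface text tells. Its arguments: {"type":"object","properties":{"increments":{"type":"array","items":{"type":"array","items":{"type":"array","items":{"type":"number"}}}},"newtons":{"type":"number"}},"required":["increments"]}

```bash
mkdir -p pics; ls; cat > h.py <<'E'
from cell import *
import numpy as np, cv2
def ray(m,u,v):
    K=np.array(m["mtx"]);x=(u-K[0,2])/K[0,0];y=(v-K[1,2])/K[1,1]
    rd=np.hypot(x,y);r=rd
    for _ in range(20): r=rd/(1+m["k1"]*r*r)
    s=r/rd if rd>0 else 1
    T=np.array(m["cam_to_world"]);return T[:3,3],T[:3,:3]@np.array([x*s,y*s,1])
def onz(m,u,v,z):
    o,d=ray(m,u,v);return o+d*(z-o[2])/d[2]
def proj(m,p):
    T=np.array(m["cam_to_world"]);c=T[:3,:3].T@(np.array(p)-T[:3,3]);x,y=c[:2]/c[2];f=1+m["k1"]*(x*x+y*y)
    K=np.array(m["mtx"]);return K[0,0]*x*f+K[0,2],K[1,1]*y*f+K[1,2]
E
python3 - <<'E'
from h import *
for n in("scene","top"):
    cv2.imwrite(f"pics/{n}0.png",camera(n)[:,:,::-1]);m=camera_model(n);print(n,np.round(np.array(m["cam_to_world"]),3).tolist(),m["mtx"],m["k1"])
print(get_obs())
E
```

```text
pics
scene [[0.658, -0.477, 0.583, -0.228], [-0.753, -0.419, 0.508, -0.667], [0.002, -0.773, -0.634, 0.933], [0.0, 0.0, 0.0, 1.0]] [[547.19560316   0.         327.10422099]
 [  0.         547.19560316 241.5156938 ]
 [  0.           0.           1.        ]] 0.036600274006063506
top [[0.029, -0.994, 0.104, 0.468], [-1.0, -0.028, 0.009, 0.024], [-0.006, -0.104, -0.995, 1.139], [0.0, 0.0, 0.0, 1.0]] [[447.98833357   0.         314.58735242]
 [  0.         447.98833357 236.49263501]
 [  0.           0.           1.        ]] -0.06936750039824408
{'time': 0.1, 'joint_positions': array([ 5.90133626e+01,  1.58437180e+01,  8.62840161e+01, -4.47619794e-04,
        7.79641880e+01, -6.93317824e+00]), 'joint_vel': array([ 0.07809724, -0.06387551, -0.19623055, -0.12934133,  0.0805581 ,
       -0.03967642]), 'tau': array([ 2.10930143e-04, -4.05457842e+01, -2.37780297e+01,  7.01604760e-02,
        2.99331313e-02, -5.52453776e-05]), 'ee_pos': array([0.23412061, 0.5246419 , 0.20472153]), 'tcp_rot': array([-1.79908697e+02, -1.06616399e-02,  1.55946626e+02]), 'wrist_force': array([ 0.53742027,  0.5164368 , -0.20484362]), 'moment': array([ 0.05413326, -0.00912387,  0.0093203 ]), 'gripper_force': 0.0, 'opening': 1.0015074911009738}
```

View pics/top0.png

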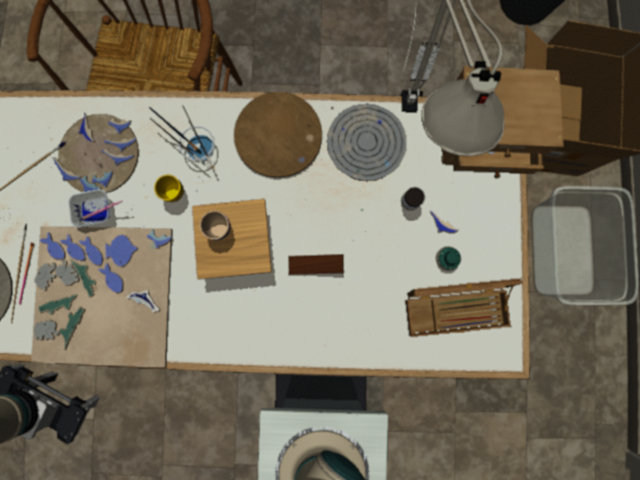

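View pics/scene0.png

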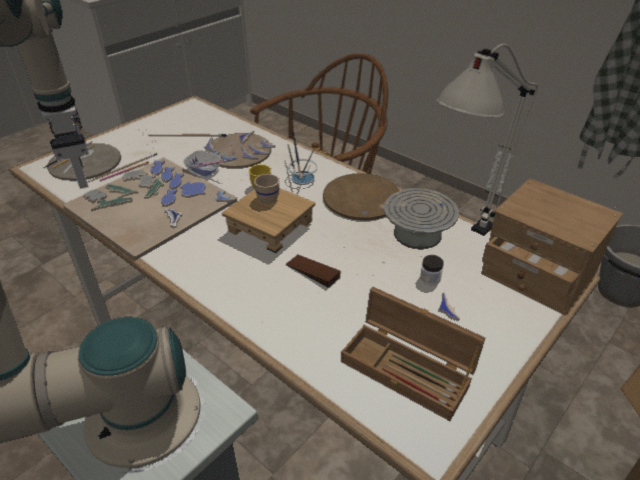

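The top view shows the plinth at (232,238), the cup on it at (215,226), the dark wedge at (316,264), the yellow look-alike cup at (168,188), the jar at (413,199), the timer at (448,259) and the dolphin at (443,222). The wedge could be taken for the pencil box (460,308) or the brown drawers (505,160). Only (316,264) is a 140 x 48 mm dark block with its thin end at the plinth. I'll measure it and check it in one crop.

```bash
cat > meas.py <<'E'
from h import *
def go(tag):
    im=camera("top");m=camera_model("top")
    hsv=cv2.cvtColor(im,cv2.COLOR_RGB2HSV);H,S,V=[hsv[...,i].astype(int) for i in range(3)]
    out={}
    for n,mask,box in(("wedge",(V<95)&(S>110),(275,240,360,290)),("plinth",(V>100)&(S>80)&(H<25),(182,190,282,285))):
        k=np.zeros(mask.shape,np.uint8);a,b,c,d=box;k[b:d,a:c]=mask[b:d,a:c]
        if n=="plinth":k=cv2.morphologyEx(k,cv2.MORPH_OPEN,np.ones((3,3)))
        c=max(cv2.findContours(k,0,2)[0],key=cv2.contourArea)
        r=cv2.boxPoints(cv2.minAreaRect(cv2.convexHull(c)));r=r+0.
        out[n]=r
        print(n,np.round(r,1).tolist())
        for z in ((.0,.003,.024) if n=="wedge" else (.072,)):
            P=np.array([onz(m,u,v,z)[:2] for u,v in r]);print(z,np.round(P,4).tolist(),"sides",np.round(np.linalg.norm(P-np.roll(P,-1,0),axis=1),4),"c",P.mean(0).round(4), "ang",np.degrees(np.arctan2(*(P[1]-P[0])[::-1])).round(1))
    cr=im[180:300,170:360,::-1].copy();cr=cv2.resize(cr,None,fx=4,fy=4,interpolation=2)
    for r in out.values(): cv2.polylines(cr,[np.int32((r-[170,180]+.5)*4)],True,(0,255,0),1)
    cv2.imwrite(f"pics/{tag}.png",cr)
if __name__=="__main__":
    import sys;go(sys.argv[1])
E
python3 meas.py m0
python3 - <<'E'
import cv2
im=cv2.imread('pics/scene0.png')[170:300,210:360]
cv2.imwrite('pics/s0c.png',cv2.resize(im,None,fx=4.5,fy=4.5,interpolation=2))
E
```

```text
wedge [[288.70001220703125, 256.5], [342.0, 254.60000610351562], [342.6000061035156, 272.0], [289.29998779296875, 273.8999938964844]]
0.0 [[0.5348, 0.0988], [0.5436, -0.0368], [0.4994, -0.0394], [0.4906, 0.0957]] sides [0.1359 0.0443 0.1354 0.0443] c [0.5171 0.0296] ang -86.3
0.003 [[0.5346, 0.0986], [0.5434, -0.0367], [0.4993, -0.0392], [0.4906, 0.0955]] sides [0.1355 0.0441 0.135  0.0441] c [0.517  0.0296] ang -86.3
0.024 [[0.5334, 0.0972], [0.542, -0.0355], [0.4987, -0.0381], [0.4902, 0.0942]] sides [0.133  0.0433 0.1325 0.0433] c [0.5161 0.0295] ang -86.3
plinth [[190.1999969482422, 205.5], [264.79998779296875, 198.3000030517578], [271.79998779296875, 271.8999938964844], [197.1999969482422, 279.0]]
0.072 [[0.6475, 0.3382], [0.6697, 0.1568], [0.4927, 0.1329], [0.4702, 0.311]] sides [0.1827 0.1787 0.1795 0.1794] c [0.57   0.2347] ang -83.0
```

View pics/m0.png

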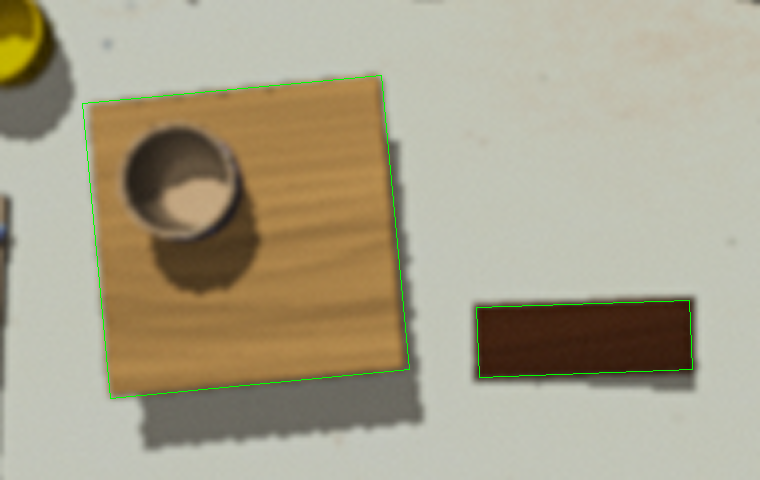

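View pics/s0c.png

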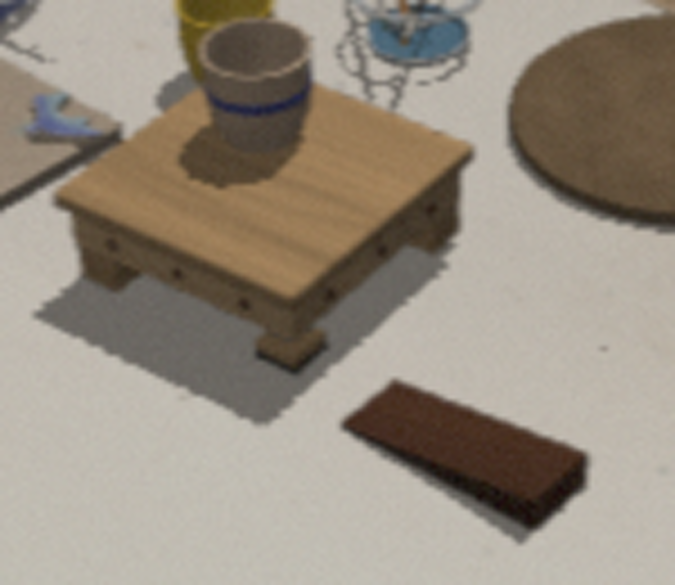

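The crops show the wedge with its thick end on the right (crop x 694) and its thin end at 474, facing the plinth. The light, near-right foot, without a pad, is visible in the scene crop at (290,350). Sizes agree with those given: plinth sides 180 mm, wedge about 138 x 46 mm. In the plinth frame the tip is at (-74,-127) mm, and the wedge heading is 93.7° against 97.3° for plinth y, so a straight push along the wedge's own axis works. I'm moving to behind the butt.

Call:
{"api": "apply_moves", "payload": {"increments": [[[0.7,-26,-22,0,3.1],[0.7,-52,-44,0,6.2],[0.7,-78,-66,0,9.3],[0.7,-104,-88,0,12.4],[0.7,-130,-110,0,15.5],[0.7,-156,-132,0,18.6],[0.7,-182,-154,0,21.7],[0.7,-208,-176,0,24.8],[0.7,-234,-198,0,27.9],[0.7,-260,-222,0,31]]]}}

```text
time: 0.98
ee_pos: [0.3817, 0.215, 0.2054]
tcp_rot: [180.0, -0.0, 124.8]
wrist_force: [0.7, 0.8, -0.2]
opening: 0.324
gripper_force: 0.0
```

```bash
cat > d.py <<'E'
import sys
from h import *
from scipy.spatial.transform import Rotation as Ro
def delta(t,yaw):
    o=get_obs();R=Ro.from_euler("xyz",o["tcp_rot"],degrees=True)
    print("t",round(o["time"],2),"at",o["ee_pos"].round(4),o["tcp_rot"].round(2),"F",o["wrist_force"].round(1))
    print("shift mm",(R.inv().apply(np.array(t)-o["ee_pos"])*1000).round(1),"twist",round(-((yaw-o["tcp_rot"][2]+180)%360-180),1))
a=list(map(float,sys.argv[1:]));delta(a[:3],a[3])
E
python3 d.py .525 -.091 .205 93.7
```

```text
t 0.98 at [0.3817 0.215  0.2054] [ 1.7998e+02 -1.0000e-02  1.2482e+02] F [ 0.7  0.8 -0.2]
shift mm [-3.331e+02 -5.700e+01  3.000e-01] twist 31.1
```

Call:
{"api": "apply_moves", "payload": {"increments": [[[0.7,-33,-6,0,3.1],[0.7,-66,-12,0,6.2],[0.7,-99,-17,0,9.3],[0.7,-132,-23,0,12.4],[0.7,-165,-29,0,15.5],[0.7,-198,-34,0,18.6],[0.7,-231,-40,0,21.7],[0.7,-264,-46,0,24.8],[0.7,-300,-51,0,28],[0.7,-333,-57,0,31]]]}}

```text
time: 1.82
ee_pos: [0.5259, -0.0911, 0.2052]
tcp_rot: [180.0, -0.0, 93.8]
wrist_force: [0.5, 0.6, 0.4]
opening: 0.148
gripper_force: 0.0
```

Call:
{"api": "apply_moves", "payload": {"increments": [[[0.7,0,0,30,0],[0.7,0,0,60,0],[0.7,0,0,90,0],[0.7,0,0,120,0],[0.7,0,0,150,0],[0.7,0,0,170,0],[0.7,0,0,185,0],[0.7,0,0,195,0],[0.7,0,0,199,0],[0.7,0,0,199,0]]]}}

```text
time: 2.65
ee_pos: [0.5249, -0.0891, 0.0058]
tcp_rot: [-179.9, -0.0, 94.0]
wrist_force: [0.1, -0.1, -0.0]
opening: 0.148
gripper_force: 0.0
```

```bash
python3 d.py .523 -.060 .006 93.7; python3 - <<'E'
from h import *
a=camera("top")[180:330,180:380,::-1];b=camera("wrist")[:,:,::-1]
a=cv2.resize(a,(400,300),interpolation=2);b=cv2.resize(b,(400,300),interpolation=cv2.INTER_AREA)
cv2.imwrite("pics/c1.png",np.hstack([a,b]))
E
```

```text
t 2.65 at [ 0.5249 -0.0891  0.0058] [-1.7992e+02 -4.0000e-02  9.3950e+01] F [ 0.1 -0.1 -0. ]
shift mm [29.1  0.1 -0.2] twist 0.3
```

View pics/c1.png

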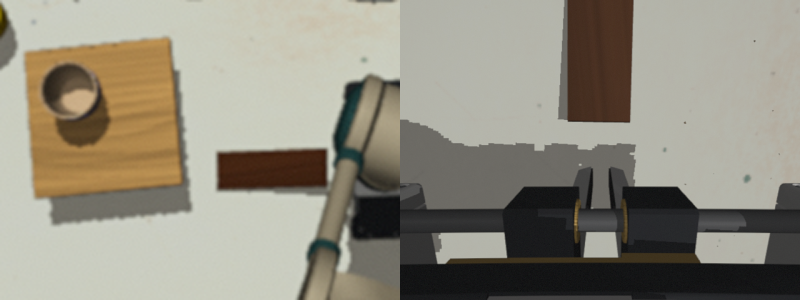

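The wrist view shows the butt face (centre col ~600) lined up with the finger gap (col ~600). Pushing along tool +x.

Call:
{"api": "apply_moves", "payload": {"increments": [[[0.7,12,0,0,0],[0.7,24,0,0,0],[0.7,32,0,0,0],[0.7,40,0,0,0],[0.7,48,0,0,0],[0.7,56,0,0,0],[0.7,64,0,0,0],[0.7,71,0,0,0],[0.7,77,0,0,0],[0.7,82,0,0,0]]]}}

```text
time: 3.58
ee_pos: [0.5197, -0.0067, 0.0064]
tcp_rot: [180.0, -0.0, 94.0]
wrist_force: [0.7, -0.8, 0.4]
opening: 0.151
gripper_force: 0.5
```

Call:
{"api": "apply_moves", "payload": {"increments": [[[0.7,3,0,0,0],[0.7,6,0,0,0],[0.7,9,0,0,0],[0.7,12,0,0,0],[0.7,14,0,0,0],[0.7,14,0,0,0]]]}}

```text
time: 4.08
ee_pos: [0.5186, 0.007, 0.0064]
tcp_rot: [-180.0, -0.0, 93.9]
wrist_force: [-0.5, -0.4, 0.0]
opening: 0.148
gripper_force: 0.0
```

```bash
python3 d.py .523 -.060 .006 93.7; python3 meas.py c2
```

```text
t 4.08 at [0.5186 0.007  0.0064] [-1.7999e+02 -3.0000e-02  9.3940e+01] F [-0.5 -0.4  0. ]
shift mm [-67.2  -0.2   0.4] twist 0.2
wedge [[272.6000061035156, 273.6000061035156], [278.1000061035156, 237.60000610351562], [294.1000061035156, 240.0], [288.5, 276.1000061035156]]
0.0 [[0.49, 0.1381], [0.5824, 0.1274], [0.5773, 0.0864], [0.485, 0.0974]] sides [0.093  0.0413 0.0929 0.041 ] c [0.5337 0.1123] ang -6.6
0.003 [[0.49, 0.1378], [0.5821, 0.1271], [0.577, 0.0863], [0.485, 0.0972]] sides [0.0928 0.0412 0.0927 0.0409] c [0.5335 0.1121] ang -6.6
0.024 [[0.4896, 0.1357], [0.58, 0.1252], [0.575, 0.0851], [0.4847, 0.0959]] sides [0.0911 0.0404 0.091  0.0401] c [0.5323 0.1105] ang -6.6
plinth [[190.60000610351562, 205.10000610351562], [264.8999938964844, 198.39999389648438], [271.70001220703125, 272.20001220703125], [197.3000030517578, 279.0]]
0.072 [[0.6483, 0.3373], [0.6697, 0.1566], [0.492, 0.1333], [0.4703, 0.3108]] sides [0.182  0.1792 0.1788 0.18  ] c [0.5701 0.2345] ang -83.3
```

View pics/c2.png

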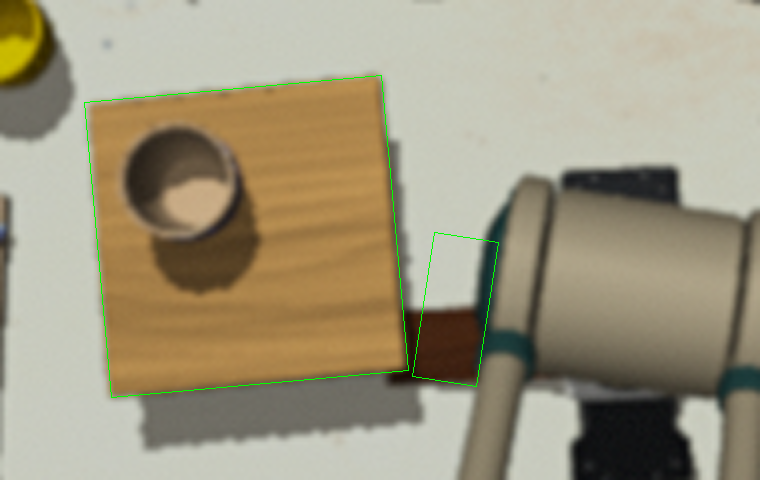

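The wedge tip is now under the plinth's edge (the wedge enters at about crop (410,345)), the plinth is unmoved and there's no contact force yet. Tip is at about (-71,-71) mm in the plinth frame. Continuing in small steps and watching the force.

Call:
{"api": "apply_moves", "payload": {"increments": [[[0.7,2,0,0,0],[0.7,4,0,0,0],[0.7,6,0,0,0],[0.7,8,0,0,0]]]}}

```text
time: 4.47
ee_pos: [0.5181, 0.0148, 0.0064]
tcp_rot: [-180.0, -0.0, 93.9]
wrist_force: [0.1, -0.6, 0.3]
opening: 0.148
gripper_force: 0.2
```

Call:
{"api": "apply_moves", "payload": {"increments": [[[0.7,2,0,0,0],[0.7,4,0,0,0],[0.7,6,0,0,0]]]}}

```text
time: 4.72
ee_pos: [0.5177, 0.0208, 0.0064]
tcp_rot: [-180.0, -0.0, 93.9]
wrist_force: [-0.1, -0.2, 0.1]
opening: 0.15
gripper_force: 0.2
```

Call:
{"api": "apply_moves", "payload": {"increments": [[[0.7,1.5,0,0,0],[0.7,3,0,0,0],[0.7,4.5,0,0,0]]]}}

```text
time: 4.97
ee_pos: [0.5175, 0.0246, 0.0065]
tcp_rot: [-180.0, 0.1, 94.0]
wrist_force: [-0.8, -2.7, -0.6]
opening: 0.153
gripper_force: 1.6
```

Call:
{"api": "apply_moves", "payload": {"increments": [[[0.7,0.7,0,0,0],[0.7,1.4,0,0,0],[0.7,1.4,0,0,0]]]}}

```text
time: 5.22
ee_pos: [0.5173, 0.0264, 0.0064]
tcp_rot: [-180.0, 0.0, 94.0]
wrist_force: [-0.4, -3.3, -1.1]
opening: 0.152
gripper_force: 1.4
```

```bash
python3 d.py .523 -.060 .006 93.7; python3 meas.py c3|tail -2
```

```text
t 5.22 at [0.5173 0.0264 0.0064] [-179.99    0.     93.96] F [-0.4 -3.3 -1.1]
shift mm [-86.6  -0.3   0.4] twist 0.3
plinth [[189.10000610351562, 204.8000030517578], [263.8999938964844, 198.60000610351562], [270.0, 272.20001220703125], [195.1999969482422, 278.5]]
0.072 [[0.649, 0.341], [0.6691, 0.1591], [0.4918, 0.1372], [0.4713, 0.3158]] sides [0.183  0.1787 0.1798 0.1794] c [0.5703 0.2383] ang -83.7
```

Pushing met resistance (3.3 N) and the plinth has shifted about 4 mm, so the wedge is seated: tip about 27 mm past the foot's near edge. Backing off, rising, and going over the corner.

Call:
{"api": "apply_moves", "payload": {"increments": [[[0.7,-8,0,0,0],[0.7,-20,0,0,0],[0.7,-30,0,0,0],[1,-30,0,-30,0],[1,-30,0,-65,0],[1,-30,0,-100,0],[1,-30,0,-120,0],[1,-30,0,-120,0]]]}}

```text
time: 5.93
ee_pos: [0.5231, -0.0048, 0.1314]
tcp_rot: [179.4, 0.1, 93.9]
wrist_force: [1.3, -0.4, -0.7]
opening: 0.008
gripper_force: 0.0
```

```bash
python3 d.py .513 .159 .080 96.8; python3 meas.py c3
```

```text
t 5.93 at [ 0.5231 -0.0048  0.1314] [1.7942e+02 9.0000e-02 9.3880e+01] F [ 1.3 -0.4 -0.7]
shift mm [164.2   0.5  51.1] twist -2.9
wedge [[273.8999938964844, 258.1000061035156], [292.70001220703125, 256.79998779296875], [293.8999938964844, 273.8999938964844], [275.1000061035156, 275.1000061035156]]
0.0 [[0.5296, 0.1362], [0.5342, 0.0884], [0.491, 0.0841], [0.4864, 0.1317]] sides [0.048  0.0434 0.0478 0.0435] c [0.5103 0.1101] ang -84.5
0.003 [[0.5295, 0.1359], [0.5341, 0.0883], [0.4909, 0.0839], [0.4864, 0.1314]] sides [0.0479 0.0433 0.0477 0.0433] c [0.5102 0.1099] ang -84.5
0.024 [[0.5283, 0.1338], [0.5328, 0.0871], [0.4905, 0.0828], [0.486, 0.1294]] sides [0.047  0.0425 0.0468 0.0425] c [0.5094 0.1083] ang -84.5
plinth [[189.10000610351562, 204.6999969482422], [264.0, 198.5], [270.1000061035156, 272.20001220703125], [195.1999969482422, 278.5]]
0.072 [[0.6492, 0.341], [0.6693, 0.1589], [0.4918, 0.137], [0.4713, 0.3158]] sides [0.1832 0.1789 0.18   0.1796] c [0.5704 0.2382] ang -83.7
```

View pics/c3.png

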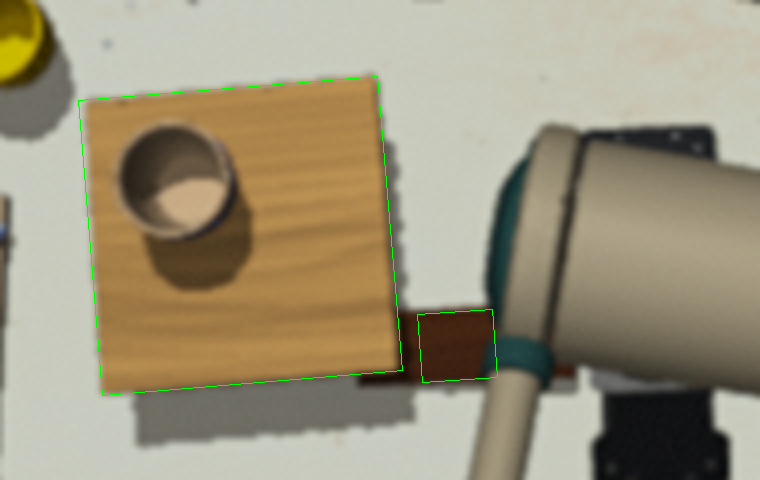

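The wedge is in under the near-right corner, visible from crop x 360 to 580, and the cup is standing. Moving over the corner and down to just above it.

Call:
{"api": "apply_moves", "payload": {"increments": [[[1,25,0,0,0],[1,50,0,0,0],[1,80,0,0,0],[1,110,0,0,-1],[1,140,0,0,-2],[1,158,0,10,-3],[1,164,0,25,-3],[1,164,0,38,-3],[1,164,0,48,-3],[1,164,0,53,-3]]]}}

```text
time: 6.82
ee_pos: [0.5059, 0.1595, 0.0717]
tcp_rot: [-179.7, 0.0, 96.9]
wrist_force: [-8.8, -0.7, 38.7]
opening: 0.008
gripper_force: 18.7
```

Call:
{"api": "apply_moves", "payload": {"increments": [[[1,0,0,2,0],[1,0,0,4,0],[1,0,0,5,0],[1,0,0,6,0],[1,0,0,6,0]]]}}

```text
time: 7.23
ee_pos: [0.506, 0.1595, 0.0717]
tcp_rot: [-179.8, -0.0, 96.9]
wrist_force: [-11.2, -1.5, 35.4]
opening: 0.003
gripper_force: 17.4
```

Contact came at once because the commanded height was lower than measured. The corner holds 35–38 N at z = 71.7 mm, so it is level and solid. Easing off to a moderate press, then holding for a second.

Call:
{"api": "apply_moves", "payload": {"increments": [[[1,0,0,-2,0],[1,0,0,-4,0],[1,0,0,-5,0],[1,0,0,-5,0]]]}}

```text
time: 7.57
ee_pos: [0.5084, 0.1595, 0.0723]
tcp_rot: [180.0, 0.0, 96.9]
wrist_force: [-0.4, -0.4, 4.1]
opening: 0.002
gripper_force: 2.4
```

```bash
python3 d.py .513 .159 .080 96.8; python3 - <<'E'
from h import *
a=camera("top")[180:330,180:380,::-1];b=camera("scene")[170:300,210:383,::-1]
cv2.imwrite("pics/c4.png",np.hstack([cv2.resize(x,(400,300),interpolation=2) for x in(a,b)]))
E
```

```text
t 7.57 at [0.5084 0.1595 0.0723] [179.98   0.    96.9 ] F [-0.4 -0.4  4.1]
shift mm [-1.1  4.5 -7.7] twist 0.1
```

View pics/c4.png

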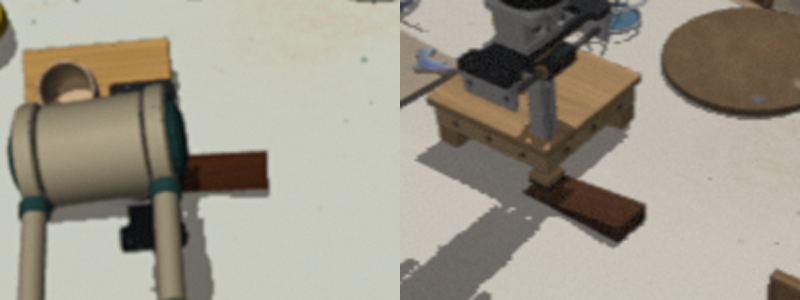

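Fingers are on the corner (right panel ~(545,140)), with the wedge under the short foot at ~(545,183). Pressing at about 15 N for a second, then letting go.

Call:
{"api": "apply_moves", "payload": {"increments": [[[1,0,0,1,0],[1,0,0,2,0],[1,0,0,2,0],[1,0,0,2,0],[1,0,0,2,0],[1,0,0,2,0],[1,0,0,2,0],[1,0,0,2,0],[1,0,0,2,0],[1,0,0,2,0]]]}}

```text
time: 8.5
ee_pos: [0.5084, 0.1595, 0.072]
tcp_rot: [180.0, 0.1, 97.0]
wrist_force: [-3.6, -1.5, 15.8]
opening: 0.006
gripper_force: 7.6
```

Call:
{"api": "apply_moves", "payload": {"increments": [[[1,0,0,0,0],[1,0,0,-1,0],[1,0,0,-3,0],[1,0,0,-8,0],[1,0,0,-20,0],[1,0,0,-40,0],[1,0,0,-70,0],[1,0,0,-70,0]]]}}

```text
time: 9.17
ee_pos: [0.5116, 0.1609, 0.1449]
tcp_rot: [179.5, -0.0, 96.9]
wrist_force: [0.3, -0.3, 1.2]
opening: 0.002
gripper_force: 0.0
```

Call:
{"api": "apply_moves", "payload": {"increments": [[[1,-30,0,0,0],[1,-65,0,0,0],[1,-100,0,0,0],[1,-140,0,0,0],[1,-180,0,0,0],[1,-220,0,0,0],[1,-250,0,0,0],[1,-260,0,0,0],[1,-260,0,0,0],[1,-260,0,0,0]]]}}

```text
time: 10.0
ee_pos: [0.5391, -0.0974, 0.1397]
tcp_rot: [-179.9, -0.1, 96.9]
wrist_force: [-0.5, -0.5, -0.2]
opening: 0.005
gripper_force: 0.0
```

```bash
python3 d.py .513 .159 .080 96.8; python3 meas.py c5; python3 - <<'E'
from h import *
a=cv2.resize(cv2.imread("pics/c5.png"),(475,300));b=cv2.resize(camera("scene")[170:300,210:350,::-1],(323,300),interpolation=2)
cv2.imwrite("pics/c6.png",np.hstack([a,b]))
E
```

```text
t 10.0 at [ 0.5391 -0.0974  0.1397] [-1.7993e+02 -1.1000e-01  9.6870e+01] F [-0.5 -0.5 -0.2]
shift mm [257.6   4.8  60.2] twist 0.1
wedge [[274.20001220703125, 257.79998779296875], [311.8999938964844, 255.89999389648438], [312.79998779296875, 273.20001220703125], [275.1000061035156, 275.1000061035156]]
0.0 [[0.5304, 0.1356], [0.538, 0.0396], [0.4941, 0.0361], [0.4865, 0.1317]] sides [0.0963 0.044  0.096  0.044 ] c [0.5122 0.0857] ang -85.5
0.003 [[0.5302, 0.1353], [0.5378, 0.0395], [0.494, 0.036], [0.4864, 0.1314]] sides [0.0961 0.0439 0.0957 0.0439] c [0.5121 0.0856] ang -85.5
0.024 [[0.5291, 0.1332], [0.5365, 0.0392], [0.4936, 0.0358], [0.4861, 0.1295]] sides [0.0943 0.0431 0.0939 0.0431] c [0.5113 0.0844] ang -85.5
plinth [[189.10000610351562, 204.8000030517578], [264.0, 198.60000610351562], [270.1000061035156, 272.20001220703125], [195.1999969482422, 278.5]]
0.072 [[0.649, 0.341], [0.6691, 0.1589], [0.4918, 0.137], [0.4713, 0.3158]] sides [0.1832 0.1787 0.18   0.1794] c [0.5703 0.2382] ang -83.7
```

View pics/c6.png

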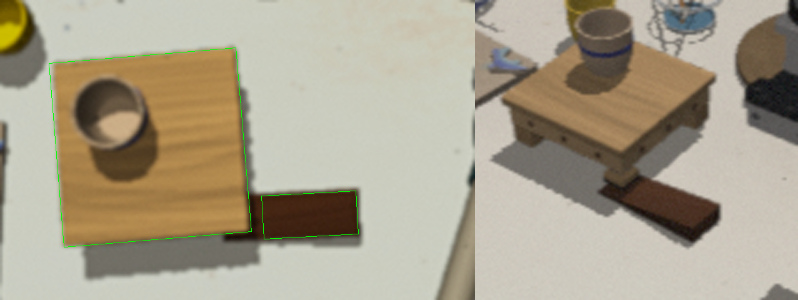

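The plinth is level: its corner stayed at 72.0 mm under 15.8 N. The tip is about 27 mm past the foot's near edge, the cup is upright, and the arm is clear. Handing in.

```bash
python3 -c "
from cell import *
print(sign_off())"
```

```text
the job is handed in; nothing more can be done
None
```

The job is handed in, with no verdict returned: the wedge is snug about 27 mm under the short foot, the plinth (shoved about 4 mm) held level under a 16 N press for about a second after a brief unplanned 38 N contact, and the cup is upright.

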